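# Check a housing bore with an optical probe under the ring light

## Task

Slide the ring light along its rail by the black grip until it is centred over the bore of the clamped housing. Then take the blue bore probe out of its stand, lower its stem plumb through the ring light and into the bore without the probe touching the ring light or the housing, and finish still holding it there in the gripper, motionless, upright and centred, with the tip halfway down the bore. Leave the loose things on the bench (the spare housing, the yellow screwdriver and the blue bin) where they are.

Things in the scene. Friction and masses are not known exactly. Their poses are not given: they have to be found in the camera images.
- fixture: Fixed aluminium T-slot base plate, 200 (x) x 340 (y) x 15 mm high, on the bench; origin at the centre of its underside. A steel guide rail runs along its own y, 65 mm to the +x side of the centre line; the housing is clamped 45 mm to the -x side. Its place and yaw (within 0.25 rad) vary.
- grip (a point): Centre of the top face of the black upright grip: 30 mm (fixture x) x 20 mm (fixture y) x 40 mm tall, edges rounded, its top 147 mm above the bench. Grasp it from above across its 20 mm (closing along the fixture's y), some 15 mm below the top; beneath it is the column, 34 mm wide along y, its top 107 mm above the bench.
- ring_light: Ring light on a carriage (steel block, column with the black grip, arm to the ring). Origin below the grip at bench height; axes as the fixture's. It slides only along the fixture's y, 180 mm between end stops, with about 3 N of friction, and stays where it is left. It starts near the -y end; the bore lies 40 to 155 mm farther to +y, short of the end stop.
- lamp_centre (a point): Centre of the black ring's opening at its upper face, 107 mm above the bench; 110 mm to the fixture's -x side of the grip, same fixture y. The ring has 68 mm outer and 36 mm inner diameter and reaches from 107 down to 90.5 mm above the bench. A flat arm, its top 105 mm high, joins it to the column.
- housing: Cast aluminium housing clamped on the plate (fixed): round flange of 88 mm diameter, 12 mm high, above it a hub of 52 mm diameter with a vertical bore 24 mm in diameter, open from the top face 75 mm above the bench down to the plate (60 mm deep). Toe clamps hold the flange at its +y and -y sides. Origin at the centre of its underside, 15 mm above the bench.
- bore_mouth (a point): Centre of the bore at the hub's top face, 75 mm above the bench.
- bore_middle (a point): Point on the bore's axis halfway down, 30 mm below the mouth, 45 mm above the bench.
- stand: Fixed stand of the probe: dark disc of 90 mm diameter, 10 mm high, with an upright grey tube of 38 mm outer and 18 mm inner diameter, whose rim is 107 mm above the bench. Origin at the centre of its underside.
- probe: Loose bore probe, 175 mm long, about 0.18 kg: straight steel stem of 8 mm diameter, 95 mm long, and above it a blue cylindrical handle of 28 mm diameter, 80 mm long, with black bands. Starts upright in the stand, the stem down in the tube and the handle's shoulder on the rim, the tip 12 mm above the bench. Origin at the tip; its z axis points from the tip to the handle.
- probe_tip (a point): Lower end of the stem, on its axis.
- probe_grip (a point): Point on the probe's axis to grasp it, in the handle, 140 mm above the tip and 45 mm above the handle's shoulder.
- spare: Bystander: a loose spare housing of the same casting, without clamps, 88 mm diameter and 60 mm high, standing on the bench. It may change places with the stand.
- driver: Bystander: a screwdriver with a yellow handle, 200 mm long, lying on the bench.
- bin: Bystander: a blue open parts bin, 150 x 110 x 65 mm high, standing on the bench.
Not all that is in view belongs to the job. Of the things shaped like the probe, the steel one is meant.

How it is judged:
On the way, in this order (a step that is already met when the one before it is completed fails the run):
1. the ring light stands centred over the bore (within 5 mm), the probe still out of the bore (horizontal distance between lamp_centre and bore_mouth below 0.005 m and linear speed of ring_light below 0.01 m/s and horizontal distance between probe_tip and bore_mouth above 0.03 m), for 0.3 s.
2. the held probe's tip is above the ring light, over its opening, the ring light still over the bore (z of probe_tip in the frame of lamp_centre above 0 m and horizontal distance between probe_tip and lamp_centre below 0.012 m and horizontal distance between lamp_centre and bore_mouth below 0.005 m and contact force between the fingers and probe above 1 N).
At the end, for the whole second after the job is handed in: Ring light within 5 mm of centred over the bore; the gripper alone holds the probe, still and upright (4 deg), tip within 4 mm of the bore's axis and 10 mm of halfway down, touching neither housing, ring light nor plate; bystanders not moved (15 mm) (horizontal distance between lamp_centre and bore_mouth below 0.005 m and horizontal distance between probe_tip and bore_middle below 0.004 m and z of probe_tip in the frame of bore_middle between -0.01 and 0.01 m and angle between probe's own z axis and vertical below 0.07 rad and linear speed of probe below 0.01 m/s and contact force between the fingers and probe above 1 N and contact force between probe and housing below 0.2 N and contact force between probe and ring_light below 0.2 N and contact force between probe and fixture below 0.2 N and distance of each of spare, driver, bin from where it was at the start of the episode below 0.015 m); the arm keeps its last pose, push and grip.
It fails at once if the probe touches the housing (contact force between probe and housing above 0.3 N).
It fails at once if the probe touches the ring light (contact force between probe and ring_light above 0.3 N).
It fails at once if the spare housing is disturbed (distance of spare from where it was at the start of the episode above 0.015 m).
It fails at once if the screwdriver is disturbed (distance of driver from where it was at the start of the episode above 0.015 m).
It fails at once if the bin is disturbed (distance of bin from where it was at the start of the episode above 0.015 m).
It also fails if it takes over 67 s, if anything falls off the work surface, if the arm or the gripper's body presses on something with over 40 N, if the wrist force passes 120 N, or if a joint passes its speed limit or range.

## Robot

A 6-joint arm with a two-finger parallel gripper is mounted at the origin on the work surface. World frame = base frame: x ahead of the robot, y to its left, z up, the work surface at z = 0. Lengths are in m, angles in rad, forces in N, time in s.
With the tool pointing down it reaches from about 0.325 to 0.775 m from the base axis. Payload 5.5 kg.
Tool frame: the origin (TCP) lies midway between the tips of the shut fingers; the grasp point (between the pads) lies robot.tcp_to_grasp behind it (robot.tcp_to_grasp is the distance from the TCP to the grasp point, in m); z points along the fingers, y is the line along which they close (so a half turn about z gives the same grasp; the last joint's range is limited). The gripper opens to 88 mm and grips with 3 to 60 N. Pads are 20 mm wide; open, the fingers measure 115 mm over their backs; the gripper's body (75 mm by 178 mm) begins 61 mm behind the grasp point.
Start: joints at [1.267, 0.091, 1.231, -0, 1.82, -0.057], TCP at [0.147, 0.582, 0.223] pointing down, gripper open.
Joint ranges: [-2.87, 2.87], [-0.86, 2.18], [0.17, 2.46], [-1.51, 4.65], [0.06, 2.69], [-2.65, 2.65]. Speed limits (rad/s): [2.57, 2.57, 3.01, 3.14, 3.14, 3.14].

## Interface

Orientations are given as a unit quaternion [w, x, y, z].
In Python, from workcell import robot gives the robot as it stands.
- The arm moves only by the tool play_rows, never from a script. Its arguments are lists of equal length, an entry for each row: "translation": the shift along the tool's x, y, z in mm, a list of three; "turn": the turn, a rotation vector about the tool's x, y, z in rad, a list of three; "grip": the closure, from 0 (fully open) to 1 (shut). In form: {"translation": [[x, y, z], ...], "turn": [[rx, ry, rz], ...], "grip": [grip, ...]}. A call has exactly 8 rows; each row is the pose to reach, as a shift and turn from the pose commanded when the call began, along the tool's axes at that moment; what a row does not reach only later rows make up. A row lasts 1/10 s, in which the tool goes at most 50 mm and 8.59 degrees, less where a joint would pass 70% of its speed; a pose out of reach is approached as far as the arm can. A call with a gripper value outside its range is refused whole. The fingers move at their own pace and stop on an object; "grip_force" is the grip in N (left out, the last holds). Time passes only in rows, so rows that repeat a pose let the fingers close, or fill a call up. It gives the time, the measured TCP pose, the force, the opening and the grip force at its end, in the units of the state.
- robot.state(): the state, without advancing time (a new reading comes with each control period).
- robot.snapshot(name): name is "side" or "top" or "wrist"; returns a dict with "pixels" (384x512x3 uint8, blue, green, red), "range_z" (384x512 float32, m along the optical axis (not along the pixel's ray), 0 where there is no reading), "mtx" (3x3 intrinsics, pixels), "pose" (4x4, takes a point from camera to world coordinates). Camera axes: x right, y up, looking along -z (the intrinsics and any distortion apply to the point x, -y, -z); pixel columns grow to the right and rows downward; lengths in m; the calibration is good to about 2 mm. The wrist camera is an equidistant fisheye: a pixel r from the principal point sees the ray r / f radians off the axis. A picture is of the moment at which its call begins.
- robot.finish_job(): hands the job in; it is judged then, once.
The state is a dict: "time_s": time; "joints": joint angles; "qd": joint speeds; "joint_efforts": joint torques, N m; "tcp_pos": TCP position; "ee_rot": TCP orientation; "contact_force": force on the tool from outside, world axes, zero at the start; "ft_torque": the same for the moment, N m; "gripper_width": opening from 0.0 (shut) to 1.0 (fully open); "grip_force": force on a finger pad.
Only numpy, scipy, OpenCV 4.12 (cv2) and the standard library are available. Lean on these libraries where they do the work, as an engineer would, in place of code of your own. Each camera call takes 0.05 s, during which the arm holds its last target. There are 200 camera calls.

## Working session

There is one attempt and no reset: what is moved stays moved. The work goes in short steps, Python scripts to look and compute and a tool call to move; the robot and the scene stay as the last step left them, time stands still between calls to the robot, and variables do not carry over. Pictures are saved under pics/ and viewed, at most 10 in all, crops included, and the job is handed in when it is done.

Besides the shell and the picture viewer there is one more tool, called after "Emit:" by a JSON object that holds its "fn" and its "kwargs". play_rows: Moves the arm, as the interface text tells. Its arguments: {"type":"object","properties":{"translation":{"type":"array","items":{"type":"array","items":{"type":"number"}}},"turn":{"type":"array","items":{"type":"array","items":{"type":"number"}}},"grip":{"type":"array","items":{"type":"number"}},"grip_force":{"type":"number"}},"required":["translation","turn","grip"]}

```bash
mkdir -p pics; cat > h.py <<'E'
import numpy as np, cv2
from workcell import robot
def snap(n):
    s=robot.snapshot(n); np.savez(f'{n}.npz',**{k:np.array(v) for k,v in s.items()}); return s
def ld(n): return dict(np.load(f'{n}.npz'))
def world(s):
    "points from depth for pinhole cams -> HxWx3"
    K=s['mtx'];P=s['pose'];z=s['range_z'];v,u=np.mgrid[:z.shape[0],:z.shape[1]]
    c=np.stack([(u-K[0,2])/K[0,0]*z,-(v-K[1,2])/K[1,1]*z,-z],-1)
    return c@P[:3,:3].T+P[:3,3]
def ray(s,u,v,fish=False):
    K=s['mtx'];P=s['pose'];x=(u-K[0,2])/K[0,0];y=(v-K[1,2])/K[1,1]
    if fish:
        r=np.hypot(x,y);k=np.sin(r)/max(r,1e-9);d=np.array([x*k,-y*k,-np.cos(r)])
    else: d=np.array([x,-y,-1.])
    return P[:3,3],P[:3,:3]@d
def onplane(s,u,v,h,fish=False):
    o,d=ray(s,u,v,fish);return o+d*(h-o[2])/d[2]
E
python3 - <<'E'
from h import *
print({k:np.round(v,3) if not isinstance(v,str) else v for k,v in robot.state().items()},robot.tcp_to_grasp)
for n in('top','side','wrist'):
    s=snap(n);cv2.imwrite(f'pics/{n}0.png',s['pixels']);print(n,s['mtx'].round(1).tolist(),s['pose'].round(3).tolist(),s.keys())
im=np.hstack([ld(n)['pixels'] for n in('top','side')]);cv2.imwrite('pics/a.png',cv2.resize(im,(800,300)))
E
```

```text
{'time_s': np.float64(0.0), 'joints': array([ 1.267,  0.092,  1.232,  0.   ,  1.82 , -0.057]), 'qd': array([ 0.   ,  0.001,  0.002, -0.   ,  0.001, -0.   ]), 'joint_efforts': array([-1.0000e-03, -4.4644e+01, -4.0645e+01,  7.0000e-02,  2.9000e-02,
       -0.0000e+00]), 'tcp_pos': array([0.146, 0.582, 0.222]), 'ee_rot': array([-0.   ,  0.123,  0.992, -0.001]), 'contact_force': array([0.099, 1.63 , 0.447]), 'ft_torque': array([-0.048, -0.065, -0.02 ]), 'grip_force': np.float64(0.0), 'gripper_width': np.float64(1.001)} 0.0187
top [[411.4, 0.0, 259.9], [0.0, 411.4, 184.7], [0.0, 0.0, 1.0]] [[0.016, 0.998, -0.068, 0.483], [-1.0, 0.016, 0.004, -0.051], [0.005, 0.068, 0.998, 1.571], [0.0, 0.0, 0.0, 1.0]] dict_keys(['pixels', 'range_z', 'mtx', 'pose'])
side [[478.6, 0.0, 263.5], [0.0, 478.6, 182.4], [0.0, 0.0, 1.0]] [[-0.84, -0.318, 0.439, 1.246], [0.542, -0.519, 0.661, 0.945], [0.018, 0.793, 0.608, 1.015], [0.0, 0.0, 0.0, 1.0]] dict_keys(['pixels', 'range_z', 'mtx', 'pose'])
wrist [[297.3, 0.0, 259.4], [0.0, 297.3, 189.1], [0.0, 0.0, 1.0]] [[0.245, -0.933, -0.265, 0.074], [0.97, 0.235, 0.069, 0.601], [-0.002, -0.274, 0.962, 0.383], [0.0, 0.0, 0.0, 1.0]] dict_keys(['pixels', 'range_z', 'mtx', 'pose'])
```

View pics/top0.png

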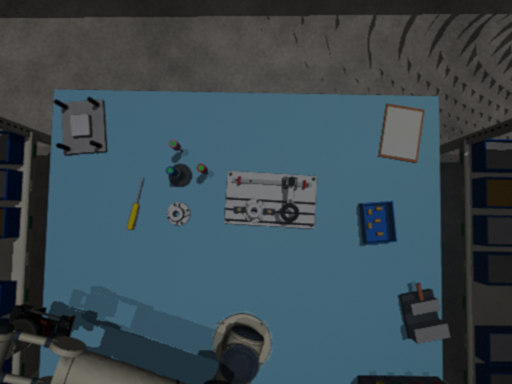

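View pics/side0.png

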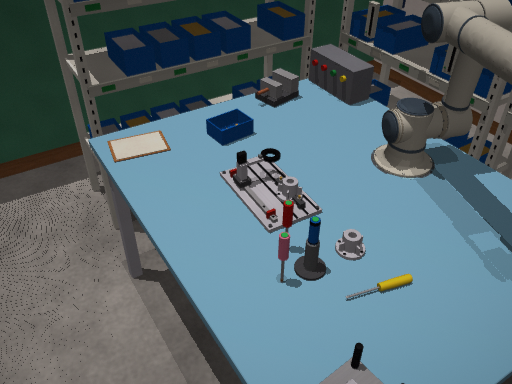

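Top: plate about (225-317, 172-229), ring at (289,212), bore at (254,211), black grip about (290,183), stand with blue probe about (179,176), spare (178,213), driver (136,205), bin (377,223). Three things are probe-shaped. In the side view they are the blue one in the dark stand at (314,235), the red one at (288,215) and the pink one at (284,250). The blue one in the grey tube stand fits; I'll confirm it in an enlarged crop.

```bash
python3 - <<'E'
from h import *
t=ld('top');s=ld('side')
a=cv2.resize(t['pixels'][130:240,150:330],None,fx=4.4,fy=4.4,interpolation=cv2.INTER_CUBIC)[:480,:]
b=cv2.resize(s['pixels'][135:295,210:380],None,fx=3.5,fy=3.5,interpolation=cv2.INTER_CUBIC)
cv2.imwrite('pics/c1.png',a);cv2.imwrite('pics/c2.png',np.clip(b*1.3,0,255).astype('uint8'))
W=world(t)
for u,v in[(179,176),(172,171),(178,213),(202,169),(174,145),(254,211),(289,212),(290,183),(230,225),(300,250)]: print((u,v),W[v,u].round(3),t['pixels'][v,u])
E
```

```text
(179, 176) [0.612 0.237 0.08 ] [26 24 19]
(172, 171) [0.619 0.241 0.186] [77 75 20]
(178, 213) [ 0.478  0.253 -0.003] [94 82 64]
(202, 169) [0.629 0.142 0.171] [44 84 69]
(174, 145) [0.71  0.239 0.176] [67 77 78]
(254, 211) [ 0.49  -0.037  0.013] [56 54 52]
(289, 212) [ 0.488 -0.169  0.011] [27 25 22]
(290, 183) [ 0.588 -0.161  0.146] [27 24 19]
(230, 225) [ 0.435  0.054 -0.001] [118 100  65]
(300, 250) [ 0.345 -0.213  0.001] [118 102  66]
```

View pics/c1.png

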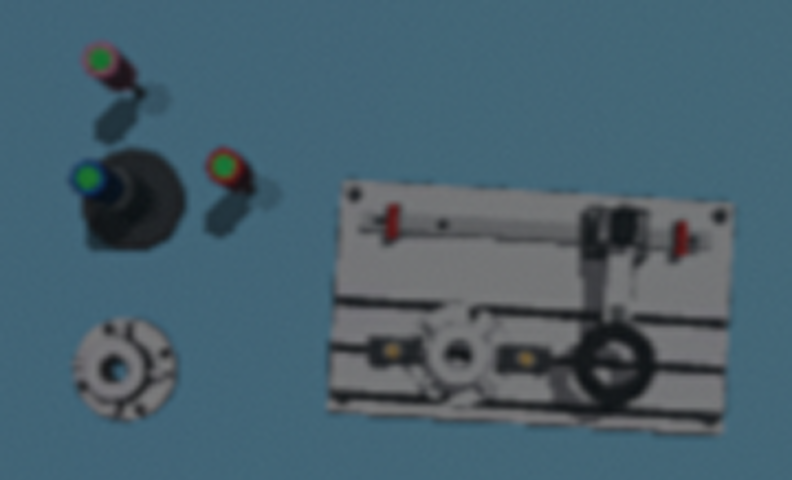

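View pics/c2.png

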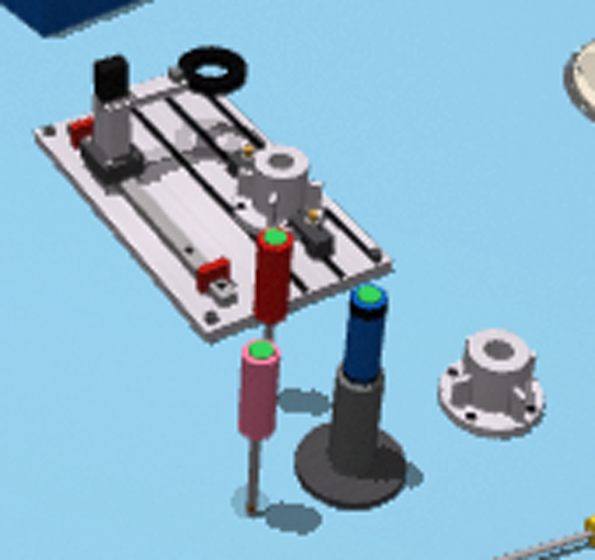

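The crop confirms it. The steel-stemmed blue-handled probe sits in the dark stand (crop about (365,340)); the red (272,275) and pink (260,390) ones stand free on thin stems and are decoys. Next, coarse measurements.

```bash
cat >> h.py <<'E'
def blobs(m,amin=5,amax=1e9):
    n,l,st,c=cv2.connectedComponentsWithStats(m.astype('uint8'))
    return [(int(st[i,4]),c[i].round(1).tolist(),st[i,:4].tolist()) for i in range(1,n) if amin<=st[i,4]<=amax]
def tri(rays):
    A=np.zeros((3,3));b=np.zeros(3)
    for o,d in rays:
        d=d/np.linalg.norm(d);M=np.eye(3)-np.outer(d,d);A+=M;b+=M@o
    p=np.linalg.solve(A,b);return p,[float(np.linalg.norm((np.eye(3)-np.outer(d,d)/(d@d))@(p-o))) for o,d in rays]
E
python3 - <<'E'
from h import *
t=ld('top');s=ld('side')
for n,x in(('top',t),('side',s)):
    h=cv2.cvtColor(x['pixels'],cv2.COLOR_BGR2HSV);W=world(x)
    m=(h[...,0]>45)&(h[...,0]<80)&(h[...,1]>120)&(h[...,2]>50);
    m[:130]=0
    for b in blobs(m,4): u,v=b[1];print(n,'green',b,W[int(round(v)),int(round(u))].round(3))
    d=W[...,2]
    mm=(d>.135)&(d<.155)&(W[...,0]>.4)&(W[...,0]<.75)&(abs(W[...,1])<.25)
    print('grip',[(b,W[int(b[1][1]),int(b[1][0])].round(3)) for b in blobs(mm)])
    P=W[mm];print(P.mean(0),P.min(0),P.max(0))
    mm=(d>.098)&(d<.112)&(W[...,0]>.4)&(W[...,0]<.55)&(abs(W[...,1])<.25);P=W[mm];print('ring',P.mean(0),P.min(0),P.max(0),mm.sum())
    mm=(d>.068)&(d<.08)&(W[...,0]>.4)&(W[...,0]<.55)&(W[...,1]<.05)&(W[...,1]>-.12);P=W[mm];print('hub',P.mean(0),P.min(0),P.max(0),mm.sum())
    mm=(d>.01)&(d<.03)&(W[...,0]>.38)&(W[...,0]<.7)&(W[...,1]<.1)&(W[...,1]>-.3);P=W[mm][:,:2].astype('f4');r=cv2.minAreaRect(P);print('plate',r)
    mm=(d>.1)&(d<.115)&(W[...,0]>.56)&(W[...,1]>.18)&(W[...,1]<.3);P=W[mm];print('rim',len(P),P.mean(0) if len(P) else 0)
E
```

```text
top green (12, [172.3, 143.2], [171, 142, 4, 4]) [0.716 0.246 0.177]
top green (15, [200.4, 167.4], [199, 166, 4, 4]) [0.635 0.147 0.181]
top green (16, [169.5, 170.0], [168, 168, 4, 5]) [0.622 0.247 0.19 ]
grip [((11, [176.2, 146.3], [173, 143, 6, 6]), array([0.709, 0.236, 0.157])), ((6, [204.7, 169.2], [204, 167, 2, 5]), array([0.63 , 0.135, 0.168])), ((10, [174.6, 171.7], [172, 168, 5, 8]), array([0.621, 0.237, 0.172])), ((47, [291.4, 180.3], [289, 176, 6, 9]), array([ 0.599, -0.165,  0.147]))]
[ 0.62038853 -0.02221933  0.145435  ] [ 0.58458389 -0.17566636  0.13531069] [0.72061825 0.24864836 0.1544492 ]
ring [ 0.49590104 -0.16132619  0.10645163] [ 0.45573719 -0.19411679  0.0983213 ] [ 0.54853658 -0.12976184  0.11192507] 230
hub [ 0.49350225 -0.0351236   0.07448823] [ 0.46771529 -0.05917806  0.06814429] [ 0.51849245 -0.01160815  0.07993586] 120
plate ((0.5589935779571533, -0.11104102432727814), (0.36778464913368225, 0.2474508285522461), 87.55355072021484)
rim 39 [0.63605602 0.24186543 0.10659197]
side green (719, [28.6, 140.2], [0, 130, 77, 30]) [ 1.086 -1.847 -0.555]
side green (1
[... 724 characters left out ...]
283, 210, 10, 9]), array([0.641, 0.155, 0.147])), ((9, [309.3, 233.2], [309, 231, 2, 6]), array([0.635, 0.246, 0.146])), ((17, [279.8, 246.2], [279, 242, 3, 8]), array([0.727, 0.242, 0.142]))]
[0.63248002 0.03784131 0.14488238] [ 0.58324284 -0.1767619   0.13508623] [0.72941127 0.24999141 0.15422441]
ring [ 0.49724348 -0.15960583  0.10642746] [ 0.45277383 -0.19557621  0.09801286] [ 0.54917136 -0.12286929  0.11199225] 224
hub [ 0.49370327 -0.03464545  0.07528328] [ 0.46422935 -0.06254693  0.06801636] [ 0.51887618 -0.00907648  0.07994822] 128
plate ((0.5581581592559814, -0.09859630465507507), (0.34874942898750305, 0.2498554140329361), 87.9822006225586)
rim 126 [0.66199151 0.25478166 0.10767807]
```

```bash
cat >> h.py <<'E'
from scipy.spatial.transform import Rotation as R
def plan(p,heading,tilt=None):
    "tool shift (mm) and turn to TCP p, pointing down, tool y at `heading` rad from world x"
    s=robot.state();q=s['ee_rot'];Rc=R.from_quat([q[1],q[2],q[3],q[0]])
    y=np.array([np.cos(heading),np.sin(heading),0]);z=np.array([0,0,-1.]);T=np.column_stack([np.cross(y,z),y,z])
    tr=(Rc.inv().apply(np.array(p)-s['tcp_pos'])*1e3).round(1);tu=(Rc.inv()*R.from_matrix(T)).as_rotvec().round(4)
    print('t',s['time_s'].round(2),'tcp',s['tcp_pos'].round(4),'tr',tr.tolist(),'turn',tu.tolist(),'dist',np.linalg.norm(tr).round(),'F',s['contact_force'].round(1),'w',round(float(s['gripper_width']),3),'gf',round(float(s['grip_force']),1))
E
python3 -c "
from h import *
plan([.5,-.09,.27],np.pi/2-.04)"
```

```text
Traceback (most recent call last):
  File "h.py", line 33, in plan
    print('t',s['time_s'].round(2),'tcp',s['tcp_pos'].round(4),'tr',tr.tolist(),'turn',tu.tolist(),'dist',np.linalg.norm(tr).round(),'F',s['contact_force'].round(1),'w',round(float(s['gripper_width']),3),'gf',round(float(s['grip_force']),1))
              ^^^^^^^^^^^^^^^^^
AttributeError: 'float' object has no attribute 'round'
```

```bash
sed -i "s/s\['time_s'\].round(2)/round(float(s['time_s']),2)/; s/s\['tcp_pos'\].round(4)/np.round(s['tcp_pos'],4)/; s/s\['contact_force'\].round(1)/np.round(s['contact_force'],1)/" h.py
python3 -c "
from h import *
plan([.5,-.09,.27],np.pi/2-.04)"
```

```text
t 0.15 tcp [0.1465 0.5816 0.2218] tr [-506.8, -565.0, -47.4] turn [-0.0015, -0.0002, -0.2068] dist 760.0 F [-0.6 -0.4 -0.4] w 0.999 gf 0.0
```

Emit:
{"fn": "play_rows", "kwargs": {"translation": [[-20, -22, -6], [-50, -56, -12], [-84, -94, -20], [-118, -131, -25], [-152, -169, -30], [-186, -206, -35], [-220, -244, -40], [-254, -282, -47]], "turn": [[0, 0, -0.02], [0, 0, -0.04], [0, 0, -0.07], [0, 0, -0.1], [0, 0, -0.13], [0, 0, -0.16], [0, 0, -0.18], [0, 0, -0.207]], "grip": [0, 0, 0, 0, 0, 0, 0, 0]}}

```text
time_s: 0.95
tcp_pos: [0.3212, 0.2502, 0.2686]
ee_rot: [-0.0, 0.019, 1.0, -0.0]
contact_force: [0.6, 0.9, 0.3]
gripper_width: 1.001
grip_force: 0.0
```

```bash
python3 -c "
from h import *
plan([.5,-.09,.27],np.pi/2-.04)"
```

```text
t 0.95 tcp [0.3212 0.2502 0.2686] tr [-191.7, -333.1, -1.4] turn [-0.0001, -0.0001, 0.0017] dist 384.0 F [0.6 0.9 0.3] w 1.001 gf 0.0
```

Emit:
{"fn": "play_rows", "kwargs": {"translation": [[-24, -42, 0], [-48, -85, 0], [-72, -127, 0], [-96, -170, 0], [-122, -212, 0], [-148, -255, 0], [-172, -297, 0], [-190, -330, 0]], "turn": [[0, 0, 0], [0, 0, 0], [0, 0, 0], [0, 0, 0], [0, 0, 0], [0, 0, 0], [0, 0, 0], [0, 0, 0]], "grip": [0, 0, 0, 0, 0, 0, 0, 0]}}

```text
time_s: 1.75
tcp_pos: [0.4983, -0.0879, 0.2681]
ee_rot: [-0.0, 0.021, 1.0, -0.0]
contact_force: [1.0, 0.6, 0.0]
gripper_width: 1.0
grip_force: 0.0
```

```bash
python3 - <<'E'
from h import *
snap('wrist');snap('wrist');s=ld('wrist');print(robot.state()['tcp_pos'],np.abs(robot.state()['qd']).max())
cv2.imwrite('pics/w1.png',s['pixels'])
E
```

```text
[ 0.49841359 -0.08894524  0.26677074] 0.06445109739412075
```

View pics/w1.png

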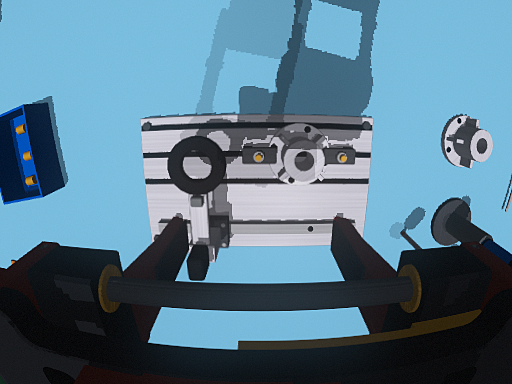

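The wrist view shows the ring at (197,164), bore at (303,160), grip top at about (198,268) and the plate's corners at about (143,118), (372,117) and (370,246). Now fitting circles on planes.

```bash
cat >> h.py <<'E'
def fworld(s):
    K=s['mtx'];P=s['pose'];z=s['range_z'];v,u=np.mgrid[:z.shape[0],:z.shape[1]]
    x=(u-K[0,2])/K[0,0];y=(v-K[1,2])/K[1,1];r=np.maximum(np.hypot(x,y),1e-9);k=np.tan(np.minimum(r,1.5))/r
    c=np.stack([x*k*z,-y*k*z,-z],-1);return c@P[:3,:3].T+P[:3,3]
def circ(p):
    "robust circle fit"
    from scipy.optimize import least_squares
    c=p.mean(0);f=least_squares(lambda q:np.hypot(*(p-q[:2]).T)-q[2],[*c,.02],loss='soft_l1',f_scale=.001)
    return f.x,float(np.median(abs(f.fun)))
def contour_pts(s,m,h,hole=False,fish=True):
    cs,hi=cv2.findContours(m.astype('uint8'),cv2.RETR_CCOMP,cv2.CHAIN_APPROX_NONE)
    out=[(c,x) for c,x in zip(cs,hi[0]) if (x[3]>=0)==hole]
    c=max(out,key=lambda t:len(t[0]))[0][:,0]
    return np.array([onplane(s,u,v,h,fish)[:2] for u,v in c])
E
cat > meas.py <<'E'
from h import *
def fit(n,fish=True):
    s=ld(n);W=fworld(s) if fish else world(s);z=W[...,2];g=s['pixels'].max(-1)
    near=lambda x,y,r:np.hypot(W[...,0]-x,W[...,1]-y)<r
    def rep(name,m,h,**k):
        try:
            f,e=circ(contour_pts(s,m,h,fish=fish,**k));print(n,name,f.round(4),round(e,4),int(m.sum()),'z',round(float(np.median(z[m])),4));return f
        except Exception as e: print(name,'fail',e)
    for y in RY:
        m=near(RX,y,.042)&(z>.1)&(z<.114)
        rep('ring outer',m,.107);rep('ring inner',m,.107,hole=True)
    m=near(.4935,-.035,.034)&(z>.067)&(z<.083)
    rep('hub outer',m,.075);rep('bore',m,.075,hole=True)
    m=near(.597,GY,.03)&(z>.137)&(z<.157)
    P=W[m];print('grip',P.mean(0).round(4),cv2.minAreaRect(P[:,:2].astype('f4')))
RX=.487;RY=[-.163];GY=-.166
if __name__=='__main__':
    fit('wrist');fit('top',False);fit('side',False)
    s=ld('wrist');W=fworld(s)
    print('bench z',np.median(W[300:,:][...,2][(W[300:,:,2]<.02)]),np.median(W[20:60,20:150,2]))
    m=(s['pixels'].min(-1)>140)&(W[...,2]>.008)&(W[...,2]<.024)
    m=cv2.morphologyEx(m.astype('uint8'),cv2.MORPH_CLOSE,np.ones((9,9)))
    p=contour_pts(s,m,.015);print('plate',cv2.minAreaRect(p.astype('f4')))
    for n,W in(('w',W),('t',world(ld('top'))),('s',world(ld('side')))):
        sel=(W[...,2]>.009)&(W[...,2]<.022)&(abs(W[...,1]+.06)<.25)&(abs(W[...,0]-.53)<.14);P=W[sel][:,:2];print(n,cv2.minAreaRect(P.astype('f4')),np.median(W[sel][:,2]))
E
python3 meas.py
```

```text
wrist ring outer [ 0.4866 -0.162   0.0337] 0.0006 2161 z 0.1064
wrist ring inner [ 0.4855 -0.1615  0.0177] 0.0004 2161 z 0.1064
wrist hub outer [ 0.4912 -0.0367  0.0253] 0.0003 1116 z 0.0744
wrist bore [ 0.4909 -0.037   0.0118] 0.0003 1116 z 0.0744
grip [ 0.5933 -0.1661  0.1449] ((0.5955511331558228, -0.16744767129421234), (0.020622659474611282, 0.03063945472240448), 85.90887451171875)
top ring outer [ 0.4886 -0.1612  0.0325] 0.001 207 z 0.1073
top ring inner [ 0.4877 -0.1606  0.0194] 0.0008 207 z 0.1073
top hub outer [ 0.4937 -0.0351  0.0242] 0.0007 125 z 0.0749
top bore [ 0.4931 -0.0349  0.0133] 0.0008 125 z 0.0749
grip [ 0.5977 -0.1663  0.146 ] ((0.5989990234375, -0.16649262607097626), (0.028777923434972763, 0.01807381957769394), 0.7643768191337585)
side ring outer [ 0.489  -0.1609  0.036 ] 0.0022 190 z 0.108
side ring inner [ 0.4869 -0.1606  0.0159] 0.0009 190 z 0.108
side hub outer [ 0.4941 -0.0346  0.0273] 0.0014 146 z 0.0753
side bore [ 0.4932 -0.0362  0.0086] 0.001 146 z 0.0753
grip [ 0.5984 -0.1634  0.1458] ((0.597307026386261, -0.1658524125814438), (0.021121026948094368, 0.028901342302560806), 86.5473403930664)
bench z -0.0008480890486608494 -0.0003731449353973071
plate ((0.530217170715332, -0.03399234265089035), (0.21209026873111725, 0.18427473306655884), 87.63202667236328)
w ((0.5361594557762146, -0.0574810653924942), (0.4208630919456482, 0.20101244747638702), 87.45752716064453) 0.01453596292743417
t ((0.528335452079773, -0.05395136773586273), (0.4849262833595276, 0.27798327803611755), 89.4501953125) 0.01510549948983353
s ((0.5315240025520325, -0.09715035557746887), (0.24558420479297638, 0.36216241121292114), 4.88139009475708) 0.016918120790552216
```

All three views agree: heights 0.107, 0.075 and 0.146, and yaw about -0.04. The slide should be about 125 mm.

```bash
python3 -c "
from h import *
plan([.5965,-.1662,.115],np.pi/2-.04)"
```

```text
t 1.85 tcp [ 0.4984 -0.0889  0.2668] tr [-101.9, -72.7, 151.5] turn [-0.0005, -0.0031, -0.0048] dist 197.0 F [-0.   0.4 -1. ] w 1.0 gf 0.0
```

Emit:
{"fn": "play_rows", "kwargs": {"translation": [[-25, -18, 0], [-58, -42, 15], [-90, -65, 35], [-102, -72.5, 65], [-102, -72.5, 95], [-102, -72.5, 125], [-102, -72.5, 145], [-102, -72.5, 151]], "turn": [[0, 0, 0], [0, 0, 0], [0, -0.003, -0.004], [0, -0.003, -0.004], [0, -0.003, -0.004], [0, -0.003, -0.004], [0, -0.003, -0.004], [0, -0.003, -0.004]], "grip": [0, 0, 0, 0, 0, 0, 0, 0]}}

```text
time_s: 2.65
tcp_pos: [0.5952, -0.1603, 0.1143]
ee_rot: [-0.001, 0.018, 1.0, 0.001]
contact_force: [0.7, 1.0, -0.6]
gripper_width: 1.005
grip_force: 0.0
```

```bash
python3 -c "
from h import *
plan([.5965,-.1662,.115],np.pi/2-.04)
s=snap('side')
import meas;meas.fit('side',False)"
```

```text
t 2.65 tcp [ 0.5952 -0.1603  0.1143] tr [-1.5, -5.8, -0.7] turn [0.0018, -0.0023, 0.0049] dist 6.0 F [ 0.7  1.  -0.6] w 1.005 gf 0.0
side ring outer [ 0.488  -0.1601  0.0354] 0.0028 185 z 0.1081
side ring inner [ 0.4873 -0.1609  0.0163] 0.0009 185 z 0.1081
side hub outer [ 0.4934 -0.0338  0.0274] 0.0016 147 z 0.0758
side bore [ 0.4916 -0.0357  0.0093] 0.0011 147 z 0.0758
grip [ 0.6006 -0.1644  0.1446] ((0.5985060334205627, -0.16661129891872406), (0.019297894090414047, 0.02819875255227089), 86.60989379882812)
```

Emit:
{"fn": "play_rows", "kwargs": {"translation": [[-1, -4, 0], [-1, -5, 0], [-1, -5, 0], [-1, -5, 0], [-1, -5, 0], [-1, -5, 0], [-1, -5, 0], [-1, -5, 0]], "turn": [[0, 0, 0.003], [0, 0, 0.003], [0, 0, 0.003], [0, 0, 0.003], [0, 0, 0.003], [0, 0, 0.003], [0, 0, 0.003], [0, 0, 0.003]], "grip": [0, 0, 0.4, 0.6, 0.8, 0.85, 0.85, 0.85], "grip_force": 20}}

```text
time_s: 3.5
tcp_pos: [0.5975, -0.1667, 0.1177]
ee_rot: [0.001, 0.019, 1.0, -0.0]
contact_force: [0.2, -0.3, -0.6]
gripper_width: 0.491
grip_force: 0.0
```

```bash
python3 -c "
from h import *
plan([.5965+.005,-.1662+.125,.115],np.pi/2-.04)"
```

```text
t 3.5 tcp [ 0.5975 -0.1667  0.1177] tr [0.9, 125.6, 2.7] turn [0.0, 0.0029, 0.0012] dist 126.0 F [ 0.2 -0.3 -0.6] w 0.491 gf 0.0
```

Emit:
{"fn": "play_rows", "kwargs": {"translation": [[0, 0, 2], [0, 0, 2], [0, 0, 2], [0, 0, 2], [0, 0, 2], [0, 0, 2], [0, 0, 2], [0, 0, 2]], "turn": [[0, 0, 0], [0, 0, 0], [0, 0, 0], [0, 0, 0], [0, 0, 0], [0, 0, 0], [0, 0, 0], [0, 0, 0]], "grip": [0.9, 0.9, 0.9, 0.9, 0.9, 0.9, 0.9, 0.9]}}

```text
time_s: 4.3
tcp_pos: [0.5974, -0.167, 0.1154]
ee_rot: [0.001, 0.02, 1.0, -0.0]
contact_force: [0.3, -3.5, -2.7]
gripper_width: 0.224
grip_force: 20.0
```

```bash
python3 -c "
from h import *
plan([.5975+.005,-.1667+.125,.116],np.pi/2-.04)"
```

```text
t 4.3 tcp [ 0.5974 -0.167   0.1154] tr [-0.2, 125.4, -0.6] turn [-0.0002, 0.0025, 0.0009] dist 125.0 F [ 0.3 -3.5 -2.7] w 0.224 gf 20.0
```

Gripped at 19.7 mm. Sliding along the rail.

Emit:
{"fn": "play_rows", "kwargs": {"translation": [[0, 8, 0], [0, 26, 0], [0, 46, 0], [0, 66, 0], [0, 86, 0], [0, 104, 0], [0, 117, 0], [0, 124, 0]], "turn": [[0, 0, 0], [0, 0, 0], [0, 0, 0], [0, 0, 0], [0, 0, 0], [0, 0, 0], [0, 0, 0], [0, 0, 0]], "grip": [0.9, 0.9, 0.9, 0.9, 0.9, 0.9, 0.9, 0.9]}}

```text
time_s: 5.1
tcp_pos: [0.6028, -0.0414, 0.1154]
ee_rot: [0.002, 0.019, 1.0, -0.0]
contact_force: [4.9, -3.9, -6.1]
gripper_width: 0.229
grip_force: 20.0
```

```bash
python3 - <<'E'
from h import *
import meas
snap('top');snap('side');s=snap('wrist')
plan([.5974+.005,-.167+.125,.116],np.pi/2-.04)
meas.RX=.491;meas.RY=[-.036]
for n in('top','side'): meas.fit(n,False)
meas.fit('wrist');cv2.imwrite('pics/w2.png',s['pixels'])
E
```

```text
t 5.25 tcp [ 0.6028 -0.0408  0.1154] tr [0.4, -1.2, -0.6] turn [0.0023, 0.0038, 0.0032] dist 1.0 F [ 5.   2.9 -5.4] w 0.228 gf 20.0
top ring outer [ 0.494  -0.0343  0.0325] 0.0009 210 z 0.1065
top ring inner [ 0.4943 -0.0342  0.0192] 0.0007 210 z 0.1065
top hub outer [ 0.4945 -0.034   0.0164] 0.0008 44 z 0.0747
top bore [ 0.4935 -0.0348  0.0135] 0.0008 44 z 0.0747
grip [nan nan nan] ((0.0, 0.0), (0.0, 0.0), 0.0)
side ring outer [ 0.4933 -0.0319  0.0351] 0.0019 205 z 0.1081
side ring inner [ 0.4927 -0.034   0.0166] 0.0009 205 z 0.1081
side hub outer [ 0.5009 -0.0234  0.0189] 0.0049 79 z 0.0746
bore fail max() iterable argument is empty
grip [nan nan nan] ((0.0, 0.0), (0.0, 0.0), 0.0)
wrist ring outer [ 0.4949 -0.0346  0.0332] 0.0015 7540 z 0.1065
wrist ring inner [ 0.4934 -0.0347  0.0174] 0.0002 7540 z 0.1065
wrist hub outer [ 0.4879 -0.0344  0.0193] 0.0002 1684 z 0.0745
wrist bore [ 0.493  -0.0364  0.0116] 0.0002 1684 z 0.0745
grip [nan nan nan] ((0.0, 0.0), (0.0, 0.0), 0.0)meas.py:15: RuntimeWarning: Mean of empty slice.
  P=W[m];print('grip',P.mean(0).round(4),cv2.minAreaRect(P[:,:2].astype('f4')))
  ret = um.true_divide(
```

The ring is about 1.2 mm past the bore in y. I'll move back 1 mm and release.

Emit:
{"fn": "play_rows", "kwargs": {"translation": [[0, -1, 0], [0, -1, 0], [0, -1, 0], [0, -1, 0], [0, -1, 0], [0, -1, 0], [0, -1, 0], [0, -1, 0]], "turn": [[0, 0, 0], [0, 0, 0], [0, 0, 0], [0, 0, 0], [0, 0, 0], [0, 0, 0], [0, 0, 0], [0, 0, 0]], "grip": [0.9, 0.9, 0.9, 0.7, 0.5, 0.3, 0.3, 0.3]}}

```text
time_s: 6.05
tcp_pos: [0.6023, -0.0439, 0.116]
ee_rot: [0.002, 0.019, 1.0, -0.0]
contact_force: [0.0, -0.8, -0.5]
gripper_width: 0.625
grip_force: 0.0
```

Emit:
{"fn": "play_rows", "kwargs": {"translation": [[0, 0, 0], [0, 0, -10], [0, 0, -30], [0, 0, -55], [0, 0, -80], [0, 0, -110], [0, 0, -140], [0, 0, -155]], "turn": [[0, 0, 0], [0, 0, 0], [0, 0, 0], [0, 0, 0], [0, 0, 0], [0, 0, 0], [0, 0, 0], [0, 0, 0]], "grip": [0.1, 0, 0, 0, 0, 0, 0, 0]}}

```text
time_s: 6.85
tcp_pos: [0.6023, -0.0439, 0.2753]
ee_rot: [0.004, 0.019, 1.0, -0.0]
contact_force: [0.6, -0.1, -0.1]
gripper_width: 1.002
grip_force: 0.0
```

```bash
python3 - <<'E'
from h import *
import meas
snap('top');snap('side');s=snap('wrist')
plan([.5974+.005,-.167+.125,.27],np.pi/2-.04)
meas.RX=.491;meas.RY=[-.036];meas.GY=-.04
for n in('top','side'): meas.fit(n,False)
meas.fit('wrist');cv2.imwrite('pics/w2.png',s['pixels'])
E
```

```text
t 7.0 tcp [ 0.6023 -0.0439  0.2726] tr [0.0, 1.9, 2.6] turn [-0.0003, 0.0062, 0.0012] dist 3.0 F [-0.9 -0.2 -0.6] w 1.003 gf 0.0
top ring outer [ 0.4937 -0.0346  0.0325] 0.0008 208 z 0.1068
top ring inner [ 0.4934 -0.0354  0.0193] 0.0008 208 z 0.1068
top hub outer [ 0.4937 -0.0351  0.0165] 0.0008 44 z 0.0745
top bore [ 0.4935 -0.0345  0.0136] 0.0009 44 z 0.0745
grip [nan nan nan] ((0.0, 0.0), (0.0, 0.0), 0.0)
side ring outer [ 0.4924 -0.0356  0.0354] 0.0016 209 z 0.1084
side ring inner [ 0.4928 -0.035   0.0162] 0.0008 209 z 0.1084
side hub outer [ 0.5    -0.0246  0.0191] 0.0037 79 z 0.0758
bore fail max() iterable argument is empty
grip [ 0.6033 -0.0377  0.1461] ((0.6021237969398499, -0.0396694540977478), (0.030539751052856445, 0.02149326726794243), 2.0913615226745605)
wrist ring outer [ 0.4928 -0.0361  0.0333] 0.0006 2207 z 0.1065
wrist ring inner [ 0.4926 -0.0362  0.018 ] 0.0003 2207 z 0.1065
wrist hub outer [ 0.4899 -0.0359  0.0183] 0.0003 474 z 0.0745
wrist bore [ 0.4923 -0.0366  0.0121] 0.0002 474 z 0.0745
grip [ 0.6005 -0.0408  0.1457] ((0.6020894050598145, -0.04059148207306862), (0.01938648521900177, 0.030627256259322166), 87.33928680419922)meas.py:15: RuntimeWarning: Mean of empty slice.
  P=W[m];print('grip',P.mean(0).round(4),cv2.minAreaRect(P[:,:2].astype('f4')))
  ret = um.true_divide(
```

The ring is centred to under 1 mm. Now over to the probe, looking with the wrist camera from above.

Emit:
{"fn": "play_rows", "kwargs": {"translation": [[0, 18, -4], [0, 54, -8], [0, 94, -12], [0, 134, -16], [0, 176, -16], [0, 218, -16], [0, 254, -16], [0, 272, -16]], "turn": [[0, 0, 0], [0, 0.002, 0], [0, 0.004, 0], [0, 0.006, 0], [0, 0.006, 0], [0, 0.006, 0], [0, 0.006, 0], [0, 0.006, 0]], "grip": [0, 0, 0, 0, 0, 0, 0, 0]}}

```text
time_s: 7.8
tcp_pos: [0.6111, 0.232, 0.2848]
ee_rot: [-0.003, 0.018, 1.0, -0.0]
contact_force: [0.6, -0.5, -0.4]
gripper_width: 1.004
grip_force: 0.0
```

```bash
python3 - <<'E'
from h import *
snap('wrist');s=snap('wrist');snap('top');snap('side')
plan([.622,.247,.133],np.pi/2-.04)
rs={}
def g(n,fish):
    x=ld(n);h=cv2.cvtColor(x['pixels'],cv2.COLOR_BGR2HSV);W=fworld(x) if fish else world(x)
    m=(h[...,0]>45)&(h[...,0]<80)&(h[...,1]>110)&(h[...,2]>40)&(W[...,2]>.15)&(W[...,2]<.22)
    for b in blobs(m,4):
        u,v=b[1];print(n,b,W[int(round(v)),int(round(u))].round(4),onplane(x,u,v,.187,fish).round(4),'red z',onplane(x,u,v,.178,fish).round(4))
        if np.hypot(*(onplane(x,u,v,.187,fish)[:2]-[.622,.247]))<.03: rs[n]=ray(x,u,v,fish)
for n,f in(('top',0),('side',0),('wrist',1)): g(n,f)
print('tri',tri(list(rs.values())),tri([rs[k] for k in rs if k!='side']) )
W=fworld(s);z=W[...,2]
m=(np.hypot(W[...,0]-.622,W[...,1]-.247)<.025)&(z>.18)&(z<.195);print(m.sum());
f=circ(contour_pts(s,m,.187));print('top disc',f)
m=(np.hypot(W[...,0]-.622,W[...,1]-.247)<.06)&(z>.004)&(z<.016);f=circ(contour_pts(s,m,.010));print('base disc',f)
cv2.imwrite('pics/w3.png',s['pixels'])
E
```

```text
t 8.0 tcp [0.6123 0.2274 0.2861] tr [-9.6, 20.1, 153.1] turn [-0.0011, -0.004, 0.0012] dist 155.0 F [ 0.7 -0.9  0.6] w 1.002 gf 0.0
top (14, [172.4, 143.0], [171, 141, 4, 5]) [0.7163 0.2457 0.1765] [0.7146 0.2421 0.187 ] red z [0.7161 0.244  0.178 ]
top (15, [200.4, 167.4], [199, 166, 4, 4]) [0.6354 0.1478 0.1776] [0.6331 0.1451 0.187 ] red z [0.634  0.1464 0.178 ]
side (635, [21.8, 11.0], [0, 1, 46, 21]) [ 0.9242 -1.849   0.1838] [ 0.9263 -1.8386  0.187 ] red z [ 0.9228 -1.8689  0.178 ]
side (50, [58.4, 6.6], [55, 0, 7, 13]) [ 0.7455 -1.8382  0.1797] [ 0.7464 -1.8195  0.187 ] red z [ 0.741  -1.8496  0.178 ]
side (21, [288.4, 202.4], [286, 201, 6, 4]) [0.6315 0.143  0.1768] [0.639  0.1547 0.187 ] red z [0.6324 0.1461 0.178 ]
side (26, [315.0, 218.7], [312, 217, 7, 5]) [0.6208 0.248  0.1896] [0.6181 0.2449 0.187 ] red z [0.6113 0.2373 0.178 ]
side (24, [284.0, 234.5], [281, 233, 7, 4]) [0.7137 0.2422 0.1782] [0.7204 0.2511 0.187 ] red z [0.7147 0.2435 0.178 ]
wrist (285, [275.9, 201.3], [267, 192, 19, 19]) [0.6214 0.2493 0.1872] [0.6218 0.2492 0.187 ] red z [0.6247 0.2497 0.178 ]
wrist (206, [172.6, 211.6], [165, 204, 17, 17]) [0.6334 0.1475 0.1758] [0.6291 0.1508 0.187 ] red z [0.6322 0.1479 0.178 ]
wrist (121, [272.7, 278.6], [265, 274, 16, 9]) [0.7133 0.2455 0.1753] [0.7052 0.2448 0.187 ] red z [0.711  0.2451 0.178 ]
tri (array([0.62085823, 0.24868073, 0.19090922]), [0.0005029343771775376, 0.000502934377177708]) (array([0.48415505, 0.22882587, 0.61133364]), [3.416391396030952e-17])
734
top disc (array([0.62081977, 0.24907014, 0.0139992 ]), 0.00028889891560940784)
base disc (array([0.62019182, 0.24933595, 0.04319012]), 0.001417680373915653)
```

View pics/w3.png

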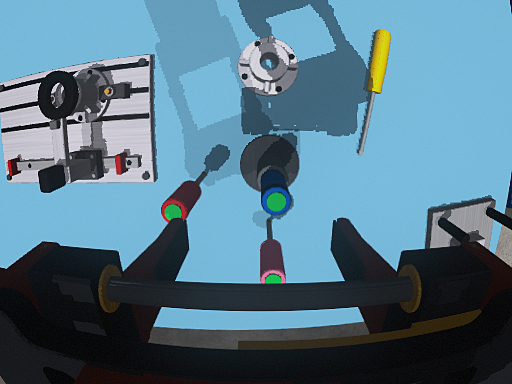

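The wrist view shows the blue probe cap at (276,201), red (173,211) and pink (273,279). The probe axis is at (0.621, 0.249), its top at 0.187-0.19 with radius 14.0 mm, which matches.

Emit:
{"fn": "play_rows", "kwargs": {"translation": [[-3, 7, 0], [-7, 17, 15], [-8.5, 21, 40], [-8.5, 21.5, 65], [-8.5, 21.5, 76], [-8.5, 21.5, 76], [-8.5, 21.5, 76], [-8.5, 21.5, 76]], "turn": [[0, -0.002, 0], [0, -0.004, 0], [0, -0.004, 0], [0, -0.004, 0], [0, -0.004, 0], [0, -0.004, 0], [0, -0.004, 0], [0, -0.004, 0]], "grip": [0, 0, 0, 0, 0.1, 0.2, 0.2, 0.2]}}

```text
time_s: 8.8
tcp_pos: [0.6221, 0.2491, 0.2128]
ee_rot: [0.002, 0.02, 1.0, 0.0]
contact_force: [-0.6, 0.1, -0.5]
gripper_width: 0.799
grip_force: 0.0
```

```bash
python3 - <<'E'
from h import *
plan([.621,.2491,.133],np.pi/2-.04)
s=snap('wrist');W=fworld(s);z=W[...,2]
m=(np.hypot(W[...,0]-.622,W[...,1]-.247)<.025)&(z>.18)&(z<.195)
f=circ(contour_pts(s,m,.187));print('top disc',f)
plan([.621,.2491,.133],np.pi/2-.04)
E
```

```text
t 8.8 tcp [0.6221 0.2491 0.2128] tr [1.4, -0.1, 79.8] turn [0.001, 0.0038, 0.0008] dist 80.0 F [-0.6  0.1 -0.5] w 0.799 gf 0.0
top disc (array([0.62025999, 0.24929168, 0.01390342]), 0.00019279141100732831)
t 8.85 tcp [0.6221 0.2492 0.2128] tr [1.4, -0.2, 79.8] turn [0.0011, 0.0039, 0.0009] dist 80.0 F [ 0.3 -0.5  0.5] w 0.804 gf 0.0
```

Emit:
{"fn": "play_rows", "kwargs": {"translation": [[1.5, 0, 8], [1.5, 0, 25], [1.5, 0, 45], [1.5, 0, 62], [1.5, 0, 74], [1.5, 0, 79], [1.5, 0, 79], [1.5, 0, 79]], "turn": [[0, 0.002, 0], [0, 0.002, 0], [0, 0.002, 0], [0, 0.002, 0], [0, 0.002, 0], [0, 0.002, 0], [0, 0.002, 0], [0, 0.002, 0]], "grip": [0.2, 0.2, 0.2, 0.2, 0.2, 0.2, 0.3, 0.4]}}

```text
time_s: 9.65
tcp_pos: [0.6204, 0.2493, 0.1327]
ee_rot: [0.0, 0.019, 1.0, 0.0]
contact_force: [0.7, 0.3, -0.1]
gripper_width: 0.657
grip_force: 0.0
```

Emit:
{"fn": "play_rows", "kwargs": {"translation": [[0, 0, 0], [0, 0, 0], [0, 0, 0], [0, 0, 0], [0, 0, 0], [0, 0, 0], [0, 0, 0], [0, 0, 0]], "turn": [[0, 0, 0], [0, 0, 0], [0, 0, 0], [0, 0, 0], [0, 0, 0], [0, 0, 0], [0, 0, 0], [0, 0, 0]], "grip": [0.55, 0.7, 0.85, 0.85, 0.85, 0.85, 0.85, 0.85], "grip_force": 25}}

```text
time_s: 10.45
tcp_pos: [0.6202, 0.249, 0.1323]
ee_rot: [-0.0, 0.019, 1.0, -0.0]
contact_force: [0.2, -1.2, 3.9]
gripper_width: 0.315
grip_force: 25.0
```

```bash
python3 -c "
from h import *
plan([.621,.2491,.133],np.pi/2-.04)"
```

```text
t 10.45 tcp [0.6202 0.249  0.1323] tr [-0.8, 0.1, -0.7] turn [-0.0, -0.0003, 0.001] dist 1.0 F [ 0.2 -1.2  3.9] w 0.315 gf 25.0
```

Grasped at 27.7 mm, with the TCP 0.120 above the tip. Lifting.

Emit:
{"fn": "play_rows", "kwargs": {"translation": [[0, 0, -4], [0, 0, -12], [0, 0, -24], [0, 0, -38], [0, 0, -52], [0, 0, -66], [0, 0, -80], [0, 0, -94]], "turn": [[0, 0, 0], [0, 0, 0], [0, 0, 0], [0, 0, 0], [0, 0, 0], [0, 0, 0], [0, 0, 0], [0, 0, 0]], "grip": [0.85, 0.85, 0.85, 0.85, 0.85, 0.85, 0.85, 0.85]}}

```text
time_s: 11.25
tcp_pos: [0.6202, 0.2492, 0.2273]
ee_rot: [-0.0, 0.019, 1.0, 0.0]
contact_force: [0.0, 0.0, -2.5]
gripper_width: 0.314
grip_force: 25.0
```

Emit:
{"fn": "play_rows", "kwargs": {"translation": [[0, 0, -14], [0, 0, -28], [0, 0, -42], [0, 0, -56], [0, 0, -70], [0, 0, -82], [0, 0, -90], [0, 0, -92]], "turn": [[0, 0, 0], [0, 0, 0], [0, 0, 0], [0, 0, 0], [0, 0, 0], [0, 0, 0], [0, 0, 0], [0, 0, 0]], "grip": [0.85, 0.85, 0.85, 0.85, 0.85, 0.85, 0.85, 0.85]}}

```text
time_s: 12.05
tcp_pos: [0.6204, 0.2492, 0.3194]
ee_rot: [0.0, 0.019, 1.0, 0.0]
contact_force: [0.4, 0.3, -1.8]
gripper_width: 0.318
grip_force: 25.0
```

```bash
python3 -c "
from h import *
plan([.4925,-.0363,.300],np.pi/2-.04)"
```

```text
t 12.05 tcp [0.6204 0.2492 0.3194] tr [116.8, -290.3, 19.1] turn [0.0008, 0.001, 0.0012] dist 313.0 F [ 0.4  0.3 -1.8] w 0.318 gf 25.0
```

Emit:
{"fn": "play_rows", "kwargs": {"translation": [[3, -8, 0], [10, -25, 0], [18, -45, 0], [26, -66, 0], [35, -87, 0], [44, -108, 0], [52, -129, 0], [60, -150, 0]], "turn": [[0, 0, 0], [0, 0, 0], [0, 0, 0], [0, 0, 0], [0, 0, 0], [0, 0, 0], [0, 0, 0], [0, 0, 0]], "grip": [0.85, 0.85, 0.85, 0.85, 0.85, 0.85, 0.85, 0.85]}}

```text
time_s: 12.85
tcp_pos: [0.5534, 0.1003, 0.3169]
ee_rot: [-0.001, 0.02, 1.0, -0.0]
contact_force: [-0.3, 0.2, -3.1]
gripper_width: 0.316
grip_force: 25.0
```

```bash
python3 -c "
from h import *
plan([.4925,-.0363,.290],np.pi/2-.04)"
```

```text
t 12.85 tcp [0.5534 0.1003 0.3169] tr [55.5, -138.9, 27.1] turn [-0.0004, -0.0023, 0.0009] dist 152.0 F [-0.3  0.2 -3.1] w 0.316 gf 25.0
```

Emit:
{"fn": "play_rows", "kwargs": {"translation": [[8, -20, 0], [16, -41, 0], [24, -62, 5], [33, -83, 12], [42, -104, 18], [50, -124, 24], [55, -135, 27], [56, -139, 27]], "turn": [[0, 0, 0], [0, 0, 0], [0, 0, 0], [0, 0, 0], [0, 0, 0], [0, 0, 0], [0, 0, 0], [0, 0, 0]], "grip": [0.85, 0.85, 0.85, 0.85, 0.85, 0.85, 0.85, 0.85]}}

```text
time_s: 13.65
tcp_pos: [0.4922, -0.036, 0.2901]
ee_rot: [-0.001, 0.02, 1.0, 0.0]
contact_force: [0.5, 0.6, -2.1]
gripper_width: 0.312
grip_force: 25.0
```

```bash
python3 - <<'E'
from h import *
import meas
for i in range(3): snap('wrist')
s=ld('wrist');snap('side');snap('top')
plan([.4925,-.0363,.290],np.pi/2-.04)
meas.RX=.4925;meas.RY=[-.036];meas.GY=-.04
meas.fit('wrist');meas.fit('top',False)
a=cv2.resize(s['pixels'][90:320,130:400],None,fx=1.9,fy=1.9,interpolation=cv2.INTER_CUBIC)
b=cv2.resize(ld('side')['pixels'][80:260,190:350],(388,437),interpolation=cv2.INTER_CUBIC);
cv2.imwrite('pics/w4.png',np.hstack([a[:437],b])[:,:800])
W=fworld(s)
for v in range(150,330,8):
    m=(abs(W[v,:,0]-.4925)<.03)&(abs(W[v,:,1]+.037)<.03)&(W[v,:,2]>.13)
    if m.any(): print(v,np.where(m)[0][[0,-1]],W[v,m].mean(0).round(4),W[v,m,1].min().round(4),W[v,m,1].max().round(4))
E
```

```text
t 13.9 tcp [ 0.4934 -0.0345  0.291 ] tr [0.8, -1.8, 1.0] turn [0.0003, -0.0007, 0.0021] dist 2.0 F [ 0.2  0.1 -2.6] w 0.315 gf 25.0
wrist ring outer [ 0.4916 -0.0362  0.0327] 0.0014 1757 z 0.1064
wrist ring inner [ 0.5313 -0.0434  0.0018] 0.0003 1757 z 0.1064
wrist hub outer [ 0.4971 -0.0364  0.0172] 0.0008 382 z 0.0744
wrist bore [ 0.5016 -0.0218  0.0013] 0.0 382 z 0.0744
grip [nan nan nan] ((0.0, 0.0), (0.0, 0.0), 0.0)
ring outer fail 'NoneType' object is not subscriptable
ring inner fail 'NoneType' object is not subscriptable
hub outer fail 'NoneType' object is not subscriptable
bore fail 'NoneType' object is not subscriptable
grip [ 0.6035 -0.0402  0.1462] ((0.6038087010383606, -0.04128316789865494), (0.028101008385419846, 0.01738874800503254), 0.9472440481185913)
182 [258 261] [ 0.4911 -0.0339  0.171 ] -0.0354 -0.0324
190 [256 263] [ 0.4916 -0.0339  0.1977] -0.0371 -0.0308
198 [255 264] [ 0.4919 -0.0339  0.2204] -0.0378 -0.0302
206 [250 269] [ 0.4815 -0.0336  0.2705] -0.0398 -0.0274
214 [241 278] [ 0.4832 -0.0336  0.2806] -0.046 -0.0216
222 [219 299] [ 0.4825 -0.0339  0.2954] -0
[... 190 characters left out ...]
314] [ 0.483  -0.0338  0.333 ] -0.0586 -0.009
262 [208 311] [ 0.4826 -0.0337  0.3411] -0.0552 -0.0124
270 [205 314] [ 0.4825 -0.0337  0.348 ] -0.0538 -0.0135
278 [206 317] [ 0.4838 -0.0334  0.3521] -0.0521 -0.015
286 [204 320] [ 0.465  -0.0323  0.385 ] -0.0477 -0.0174
294 [199 364] [ 0.4657 -0.0299  0.3883] -0.0484 -0.0072
302 [130 363] [ 0.4661 -0.0363  0.3913] -0.0667 -0.0071
310 [133 360] [ 0.4697 -0.0367  0.3902] -0.0665 -0.0073
318 [133 359] [ 0.4738 -0.0381  0.3892] -0.0666 -0.0073
326 [136 357] [ 0.4764 -0.0384  0.3898] -0.0666 -0.0077meas.py:15: RuntimeWarning: Mean of empty slice.
  P=W[m];print('grip',P.mean(0).round(4),cv2.minAreaRect(P[:,:2].astype('f4')))
  ret = um.true_divide(
```

View pics/w4.png

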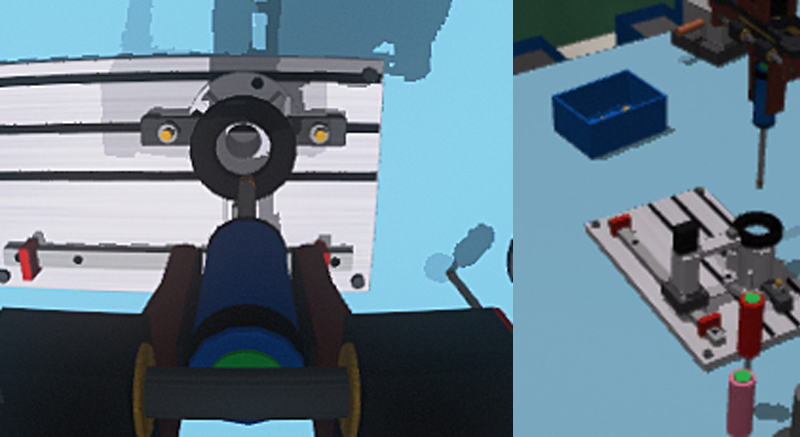

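Wrist crop: ring opening at (243,142), stem tip at (247,180) and plumb. Side crop: the stem hangs above the ring at (760,185). Lowering to just above the ring with a small correction, then settling.

Emit:
{"fn": "play_rows", "kwargs": {"translation": [[0.5, -1, 5], [1, -2, 14], [1, -2, 24], [1, -2, 34], [1, -2, 42], [1, -2, 46], [1, -2, 46], [1, -2, 46]], "turn": [[0, 0, 0], [0, 0, 0], [0, 0, 0], [0, 0, 0], [0, 0, 0], [0, 0, 0], [0, 0, 0], [0, 0, 0]], "grip": [0.85, 0.85, 0.85, 0.85, 0.85, 0.85, 0.85, 0.85]}}

```text
time_s: 14.7
tcp_pos: [0.492, -0.0371, 0.2451]
ee_rot: [-0.0, 0.019, 1.0, -0.0]
contact_force: [-0.2, -0.2, -2.2]
gripper_width: 0.319
grip_force: 25.0
```

```bash
cat > stem.py <<'E'
from h import *
def edges(s,W,fish,h0,h1,vertical_axis=(.494,-.036)):
    "stem mask: points near axis and above h0; centreline pixels and rays"
    m=(np.hypot(W[...,0]-vertical_axis[0],W[...,1]-vertical_axis[1])<.014)&(W[...,2]>h0)&(W[...,2]<h1)
    pts=[]
    for v in range(m.shape[0]):
        u=np.where(m[v])[0]
        if 2<len(u)<60: pts.append((u.mean(),v,len(u),np.median(W[v,u,2])))
    return m,np.array(pts)
def run(h0=.115,h1=.20):
    w,s=ld('wrist'),ld('side');Ww,Ws=fworld(w),world(s)
    mw,pw=edges(w,Ww,True,h0,h1);ms,ps=edges(s,Ws,False,h0,h1)
    print('wrist px',pw[[0,-1]].round(2),'side px',ps[[0,-1]].round(2),ps[:,2].mean())
    # planes through the camera and the stem centreline; intersect at heights
    def plane(c,p,f):
        d=np.array([ray(c,a,b,f)[1] for a,b in p[:,:2]]);d/=np.linalg.norm(d,axis=1)[:,None]
        n=np.linalg.svd(d)[2][2];return n,n@c['pose'][:3,3]
    n1,k1=plane(w,pw,True);n2,k2=plane(s,ps,False)
    for z in(.20,.12,.045): print('axis at',z,np.linalg.solve([n1[:2],n2[:2]],[k1-n1[2]*z,k2-n2[2]*z]).round(4))
    t=ps[-1];print('tip z from side',onz(s,t),'tilt',np.round(np.cross(n1,n2)/np.linalg.norm(np.cross(n1,n2)),4))
def onz(s,t):
    p=[];
    for z in(.1,.11,.12,.13): p.append((z,*onplane(s,t[0],t[1],z)[:2].round(4)))
    return p
E
python3 - <<'E'
from stem import *
import meas
for i in range(2): snap('wrist')
snap('side')
plan([.4925,-.0363,.245],np.pi/2-.04)
meas.RX=.4925;meas.RY=[-.036]
meas.fit('wrist');meas.fit('side',False)
run()
cv2.imwrite('pics/w5.png',ld('wrist')['pixels'])
E
```

```text
t 14.85 tcp [ 0.4922 -0.0371  0.2455] tr [-0.3, 0.8, 0.5] turn [-0.0001, 0.0, 0.0012] dist 1.0 F [-0.3  0.3 -2.5] w 0.316 gf 25.0
wrist ring outer [ 0.4898 -0.036   0.0316] 0.0025 2169 z 0.1064
wrist ring inner [ 0.5144 -0.0467  0.0011] 0.0 2169 z 0.1064
wrist hub outer [ 0.4956 -0.0366  0.0159] 0.0029 396 z 0.0744
wrist bore [ 0.5061 -0.0276  0.0012] 0.0 396 z 0.0744
grip [nan nan nan] ((0.0, 0.0), (0.0, 0.0), 0.0)
side ring outer [ 0.4932 -0.0347  0.0354] 0.0023 213 z 0.1079
side ring inner [ 0.4924 -0.0346  0.0159] 0.001 213 z 0.1079
side hub outer [ 0.5002 -0.0241  0.0192] 0.0041 80 z 0.0753
bore fail max() iterable argument is empty
grip [nan nan nan] ((0.0, 0.0), (0.0, 0.0), 0.0)
wrist px [[2.5950e+02 1.8200e+02 4.0000e+00 1.3000e-01]
 [2.5833e+02 2.0400e+02 3.0000e+00 1.9000e-01]] side px [[2.91e+02 1.54e+02 3.00e+00 1.90e-01]
 [2.91e+02 1.61e+02 3.00e+00 1.60e-01]] 3.0
axis at 0.2 [ 0.4954 -0.0361]
axis at 0.12 [ 0.4906 -0.0356]
axis at 0.045 [ 0.486  -0.0352]
tip z from side [(0.1, np.float64(0.4433), np.float64(-0.1003)), (0.11, np.float64(0.452), np.float64(-0.0889)), (0.12, np.float64(0.4608), np.float64(-0.0775)), (0.13, np.float64(0.4696), np.float64(-0.066))] tilt [ 0.0607 -0.006   0.9981]meas.py:15: RuntimeWarning: Mean of empty slice.
  P=W[m];print('grip',P.mean(0).round(4),cv2.minAreaRect(P[:,:2].astype('f4')))
  ret = um.true_divide(
```

```bash
python3 - <<'E'
from stem import *
s=ld('side');K=s['mtx'];P=np.linalg.inv(s['pose'])
def proj(p):
    c=P[:3,:3]@np.array(p)+P[:3,3];return np.array([K[0,2]-K[0,0]*c[0]/c[2],K[1,2]+K[1,1]*c[1]/c[2]])
for z in(.2,.18,.16,.14,.125,.107): print(z,proj([.4928,-.0348,z]).round(2),proj([.4928,-.0348,z])-proj([.4938,-.0348,z]),proj([.4928,-.0348,z])-proj([.4928,-.0338,z]))
g=s['pixels'].astype(int).sum(-1)
for v in range(150,182): print(v,g[v,280:302])
x,y=[],[]
E
```

```text
0.2 [291.95 149.56] [ 0.26438443 -0.09338484] [-0.18877998 -0.15388823]
0.18 [291.6  154.94] [ 0.26232287 -0.09421049] [-0.1870783  -0.15502073]
0.16 [291.25 160.23] [ 0.26029314 -0.09499712] [-0.18540677 -0.15609628]
0.14 [290.91 165.44] [ 0.2582945  -0.09574627] [-0.1837646 -0.1571172]
0.125 [290.66 169.29] [ 0.2568155  -0.09628444] [-0.18255179 -0.15784835]
0.107 [290.37 173.85] [ 0.25506286 -0.09690438] [-0.18111721 -0.15868805]
150 [476 476 476 476 474 473 476 480 476 474 384 177 190 396 474 476 476 476
 473 473 475 476]
151 [475 477 476 477 476 476 476 478 476 472 376 180 190 390 478 476 476 476
 475 473 475 476]
152 [480 476 476 477 476 476 475 477 478 472 299 180 191 392 478 475 476 479
 476 475 476 476]
153 [477 476 476 476 475 475 476 479 475 474 304 182 198 475 476 476 475 477
 476 477 477 477]
154 [478 474 478 476 478 478 476 476 474 474 302 178 198 479 475 476 479 476
 476 473 477 474]
155 [475 476 476 478 476 475 476 476 475 472 243 181 197 476 477 477 476 476
 473 476 478 474]
156 [478 479 477 478 476 477 475 478 475 469 260 181 204 475 476 476 477 477
 476 479 476 474
[... 1676 characters left out ...]
4 365 138  14  12
  21  10  38 261]
175 [279 276 152  22  29  22 129 305 457 460 461 469 461 458 449 225  23  12
  14  14  51 307]
176 [226 141 119  23  28  26  17  39 134 240 277 343 235 236  23  25  35   8
  15  12  57 307]
177 [127 131 231 149  21  24  12  22  21  23  29  26  25  15  22  21  29  28
  23  15  64 319]
178 [225 226 515 440  15  19  23  28  16  22  24  34  23  23  16  20  26  17
   6  30 173 410]
179 [485 346 231 226  20  16  19   8  22  10  19  21  15  14  20  14  12  18
  13 133 378 476]
180 [222 225 226 220  51  19  24   7  19   8   2  11   6   8  10   8  12  34
 145 376 474 475]
181 [218 234 205 168 167  87  38  48  28  17   7  21  20  19  29  46  70 149
 411 479 476 476]
```

The stem agrees with the bore axis to about 1 mm in both views and is plumb. Lowering into the ring first.

Emit:
{"fn": "play_rows", "kwargs": {"translation": [[0.5, 0.3, 3], [0.5, 0.3, 9], [0.5, 0.3, 15], [0.5, 0.3, 22], [0.5, 0.3, 29], [0.5, 0.3, 33], [0.5, 0.3, 35], [0.5, 0.3, 35]], "turn": [[0, 0, 0], [0, 0, 0], [0, 0, 0], [0, 0, 0], [0, 0, 0], [0, 0, 0], [0, 0, 0], [0, 0, 0]], "grip": [0.85, 0.85, 0.85, 0.85, 0.85, 0.85, 0.85, 0.85]}}

```text
time_s: 15.65
tcp_pos: [0.4913, -0.0367, 0.2095]
ee_rot: [-0.001, 0.019, 1.0, 0.0]
contact_force: [0.5, 0.1, -1.6]
gripper_width: 0.314
grip_force: 25.0
```

```bash
python3 - <<'E'
from stem import *
w=snap('wrist');snap('side')
plan([.492,-.0367,.1653],np.pi/2-.04)
W=fworld(w);m=(np.hypot(W[...,0]-.494,W[...,1]+.036)<.014)&(W[...,2]>.112)&(W[...,2]<.18)
print('stem front',np.median(W[m],0).round(4))
cv2.imwrite('pics/w6.png',np.hstack([cv2.resize(w['pixels'][110:230,180:340],(533,400),interpolation=cv2.INTER_CUBIC),cv2.resize(ld('side')['pixels'][130:210,265:318],(265,400),interpolation=cv2.INTER_CUBIC)]))
s=ld('side');g=476-s['pixels'].astype(int).sum(-1)
for v in range(150,167,3):
    r=np.clip(g[v,285:298],0,None);r[r<15]=0;print(v,round((r*np.arange(285,298)).sum()/r.sum(),2))
E
```

```text
t 15.75 tcp [ 0.4915 -0.0368  0.2101] tr [-0.5, 0.1, 44.8] turn [-0.0001, -0.0006, 0.0012] dist 45.0 F [-1.1 -0.4 -1.8] w 0.316 gf 25.0
stem front [ 0.4898 -0.0354  0.1359]
150 291.76
153 291.65
156 291.33
159 291.14
162 290.98
165 290.81
```

View pics/w6.png

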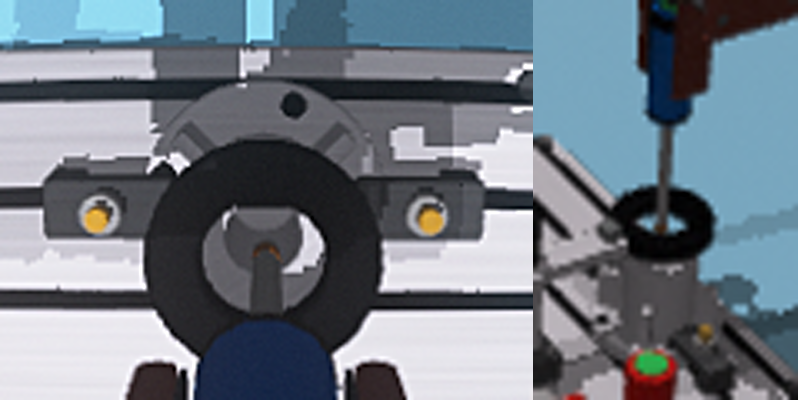

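Wrist crop: stem at u≈265 against the ring opening centre 263 and bore centre 262, so it is about 0.6 mm off. Side crop: the stem passes through the middle of the ring. Lowering to halfway down.

Emit:
{"fn": "play_rows", "kwargs": {"translation": [[0, -0.4, 4], [0, -0.4, 10], [0, -0.4, 17], [0, -0.4, 25], [0, -0.4, 33], [0, -0.4, 40], [0, -0.4, 44], [0, -0.4, 45]], "turn": [[0, 0, 0], [0, 0, 0], [0, 0, 0], [0, 0, 0], [0, 0, 0], [0, 0, 0], [0, 0, 0], [0, 0, 0]], "grip": [0.85, 0.85, 0.85, 0.85, 0.85, 0.85, 0.85, 0.85]}}

```text
time_s: 16.55
tcp_pos: [0.4911, -0.0371, 0.164]
ee_rot: [-0.001, 0.019, 1.0, 0.0]
contact_force: [0.1, 0.7, -2.7]
gripper_width: 0.316
grip_force: 25.0
```

Emit:
{"fn": "play_rows", "kwargs": {"translation": [[0, 0, 0], [0, 0, 0], [0, 0, 0], [0, 0, 0], [0, 0, 0], [0, 0, 0], [0, 0, 0], [0, 0, 0]], "turn": [[0, 0, 0], [0, 0, 0], [0, 0, 0], [0, 0, 0], [0, 0, 0], [0, 0, 0], [0, 0, 0], [0, 0, 0]], "grip": [0.85, 0.85, 0.85, 0.85, 0.85, 0.85, 0.85, 0.85]}}

```text
time_s: 17.35
tcp_pos: [0.4914, -0.0372, 0.1649]
ee_rot: [-0.001, 0.019, 1.0, 0.0]
contact_force: [-0.3, -0.2, -2.0]
gripper_width: 0.313
grip_force: 25.0
```

```bash
python3 - <<'E'
from stem import *
w=snap('wrist');s=snap('side')
plan([.492,-.0367,.1653],np.pi/2-.04)
print(np.abs(robot.state()['qd']).max())
W=fworld(w);m=(np.hypot(W[...,0]-.494,W[...,1]+.036)<.012)&(W[...,2]>.109)&(W[...,2]<.138)
print('stem front',np.median(W[m],0).round(4),m.sum())
cv2.imwrite('pics/w7.png',np.hstack([cv2.resize(w['pixels'][110:230,180:340],(533,400),interpolation=cv2.INTER_CUBIC),cv2.resize(s['pixels'][130:210,265:318],(265,400),interpolation=cv2.INTER_CUBIC)]))
# shoulder height check from depth
Ws=world(s);b=(s['pixels'][...,0].astype(int)-s['pixels'][...,2]>25)&(np.hypot(Ws[...,0]-.4925,Ws[...,1]+.036)<.025)&(Ws[...,2]>.11);print('handle z low',Ws[b][:,2].min() if b.any() else None)
E
```

```text
t 17.45 tcp [ 0.4914 -0.0371  0.1649] tr [-0.6, 0.5, -0.4] turn [-0.0, -0.001, 0.0012] dist 1.0 F [ 0.1  0.3 -2.1] w 0.315 gf 25.0
0.0006969035500471357
stem front [ 0.4895 -0.0358  0.1098] 4
handle z low 0.11067215957477394
```

View pics/w7.png

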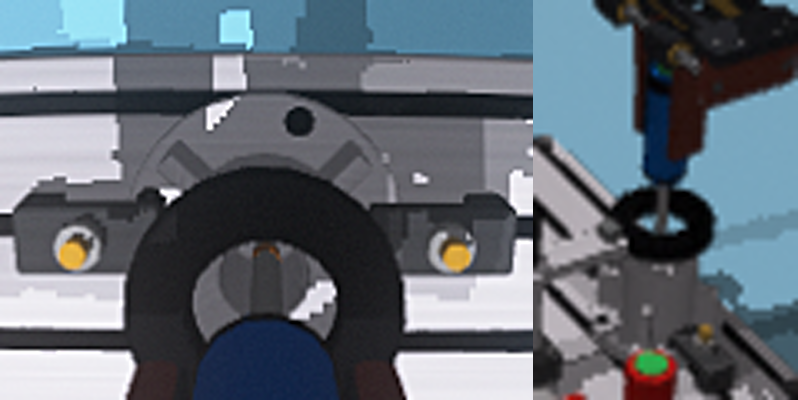

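The stem is centred in the bore (265 against 264), the arm is still and there is no contact force. Handing in.

```bash
python3 -c "
from workcell import robot
print(robot.finish_job())"
```

```text
the job is handed in; nothing more can be done
None
```

I handed the job in; no verdict came back. The ring light is centred over the bore to within about 1 mm, and the gripper holds the blue probe still and plumb. By my last measurements, its tip is about halfway down the bore and about 1 mm from the axis, with no contact seen.

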